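# Gauge two ferrules on the pin and sort them

## Task

Two white ferrules that look alike stand on the bench. Try them one at a time on the brass gauge pin: lower the ferrule upright over the pin, without forcing it, until it sits fully home on the grey base or stops short on the pin for good; if it goes fully home stand it upright in the blue tray, if it sticks stand it upright in the red tray, and only then try the other one (both must be tried). Leave the tape roll, jar and screwdriver alone.

Things in the scene. Friction and masses are not known exactly. Their poses are not given: they have to be found in the camera images.
- ferrule_a: white plastic end ferrule, grey band near the closed top: cylinder 36 mm across, 60 mm tall, 56 to 98 g, standing with its open end down. Origin: centre of its lower rim, z up. Blind bore 50 mm deep, 23 mm wide at the mouth. One of the two ferrules is that wide all the way, the other narrows to 14 mm from 20 mm above the mouth; they look the same outside, only the gauge tells them apart
- ferrule_b: white plastic end ferrule, grey band near the closed top: cylinder 36 mm across, 60 mm tall, 56 to 98 g, standing with its open end down. Origin: centre of its lower rim, z up. Blind bore 50 mm deep, 23 mm wide at the mouth. One of the two ferrules is that wide all the way, the other narrows to 14 mm from 20 mm above the mouth; they look the same outside, only the gauge tells them apart
- gauge: gauge fixed to the bench: round grey base 90 mm across, 20 mm high, with an upright brass pin in its middle, 20 mm across, reaching 40 mm above the base; the pin's top 8 mm taper to 10 mm across. Origin: centre of the underside, z up. A wide-bored ferrule slides down until its rim sits on the base; the narrowed one sticks on the taper, its rim about 17 mm above the base
- gauge_seat (a point): point on the pin's axis at the level of the base's top face, where the rim centre of a ferrule that fits comes to rest; z up
- blue_tray: fixed blue plastic open tray for the ferrules that go fully home, 150 x 150 x 35 mm high, walls and floor 5 mm thick; origin at the centre of its underside on the bench, z up; it may be on the left or on the right
- red_tray: fixed red plastic open tray for the ferrules that stick, 150 x 150 x 35 mm high, walls and floor 5 mm thick; origin at the centre of its underside on the bench, z up; it may be on the left or on the right
- tape_roll: roll of yellow tape lying flat, 90 mm across, 25 mm high; origin at the centre of its underside; bystander
- jar: closed amber jar 56 mm across, 85 mm high; origin at the centre of its underside; bystander
- screwdriver: screwdriver lying on the bench beyond the gauge, about 0.2 m long, along its own x axis; bystander
Not all that is in view belongs to the job. What is shaped like the ferrule_a but black, pink or turquoise is not meant.

How it is judged:
By the outcome, as a careful person would: the job done as asked, in the order asked, and still so for the second after the job is handed in, with the robot touching nothing.
It also fails if it takes over 67 s, if anything falls off the work surface, if the arm or the gripper's body presses on something with over 40 N, if the wrist force passes 120 N, or if a joint passes its speed limit or range.

## Robot

A 6-joint arm with a two-finger parallel gripper is mounted at the origin on the work surface. World frame = base frame: x ahead of the robot, y to its left, z up, the work surface at z = 0. Lengths are in m, angles in degrees, forces in N, time in s.
With the tool pointing down it reaches from about 0.275 to 0.725 m from the base axis. Payload 15.9 kg.
Tool frame: the origin (TCP) lies midway between the tips of the shut fingers; the grasp point (between the pads) lies manip.pinch_z behind it (manip.pinch_z is the distance from the TCP to the grasp point, in m); z points along the fingers, y is the line along which they close (so a half turn about z gives the same grasp; the last joint's range is limited). The gripper opens to 85 mm and grips with 20 to 120 N. Pads are 22 mm wide; open, the fingers measure 114 mm over their backs; the gripper's body (76 mm by 85 mm) begins 54 mm behind the grasp point. The pads swing forward as they close: fully open they stand 13 mm farther back than shut.
Start: joints at [70.245, 12.198, -1.971, 75.831, 0, 90], TCP at [0.169, 0.471, 0.231] pointing down, gripper open.
Joint ranges: [-170.91, 170.91], [-42.67, 98.43], [-65.05, 77.54], [-120.47, 116.71], [-90, 82.35], [-180, 180]. Speed limits (degrees/s): [108.29, 108.29, 136.94, 147.25, 180, 180].

## Interface

Orientations are given as a 3x3 rotation matrix whose columns are the frame's x, y, z axes.
In Python, from workcell import manip, read_camera, calibration, ticket, find_in, pinpoint gives the robot as it stands.
- The arm moves only by the shell command python3 -m pendant 'ROWS' [FORCE]. ROWS is JSON, a list of rows, each a list of 7 numbers: the turn, a rotation vector about the tool's x, y, z in degrees, then the shift along the tool's x, y, z in cm, then the gripper command: -1 is shut, 1 is fully open, values between are in proportion. A call has 1 to 20 rows; each row shifts and turns the commanded pose from where the row before left it, along the tool's axes as they then stand; what a row does not reach is not made up. A row lasts 1/10 s, in which the tool goes at most 50 mm and 8.59 degrees, less where a joint would pass 70% of its speed; a pose out of reach is approached as far as the arm can. A call with a gripper value outside its range is refused whole. The fingers move at their own pace and stop on an object; FORCE is the grip in N (left out, the last holds). Time passes only in rows, so rows that do not move let the fingers close. It gives the time, the measured TCP pose, the force, the opening and the grip force at its end, in the units of the state.
- manip.observe(): the state, without advancing time (a new reading comes with each control period).
- read_camera(name): name is "scene" or "top" or "wrist"; returns the picture (384x512x3 uint8, blue, green, red); there is no depth.
- calibration(name): a dict with "fx", "fy", "cx", "cy" (pixels), "pose" (4x4, takes a point from camera to world coordinates); the wrist camera has in their place "tool_from_camera" (4x4, takes a point from camera to tool coordinates, whose origin is the TCP and whose axes are the flange's). Camera axes: x right, y up, looking along -z (the intrinsics and any distortion apply to the point x, -y, -z); pixel columns grow to the right and rows downward; lengths in m; the calibration is good to about 2 mm. A picture is of the moment at which its call begins: read the wrist's pose just before it. calibration takes no time and is no camera call.
- ticket.finish_job(): hands the job in; it is judged then, once.
Trained networks look in the newest picture that a camera, given by its name, has taken for a name from the list of things; names that differ only in an ending like _2 or _b are one class to them, and where a whole thing is asked for, a point or a joint stands for the part that bears it (a point fixed in the world has none). Each returns a list of dicts, best first, with "score" (0 to 1); they miss things now and then, are a little off and sometimes report something else, mostly with a low value. They report only what shows in the picture. A call takes as long as a camera call. They do not tell look-alikes from the thing itself.
- find_in(camera, label): "box" ([left, top, width, height] as shares, 0 to 1, of the picture: columns of its width, rows of its height, round what is visible of it).
- pinpoint(camera, label): "xy" ([column, row] as shares, 0 to 1, of the picture: columns of its width, rows of its height: a listed point, or the origin of a listed thing).
The state is a dict: "t": time; "qpos": joint angles; "joint_velocities": joint speeds; "joint_efforts": joint torques, N m; "position": TCP position; "tool_rot": TCP orientation; "wrist_force": force on the tool from outside, world axes, zero at the start; "wrist_torque": the same for the moment, N m; "gripper_width": opening from 0.0 (shut) to 1.0 (fully open); "grasp_force": force on a finger pad.
Only numpy, scipy, OpenCV 4.12 (cv2) and the standard library are available. Lean on these libraries where they do the work, as an engineer would, in place of code of your own. Each camera call takes 0.05 s, during which the arm holds its last target. There are 200 camera calls.

## Working session

There is one attempt and no reset: what is moved stays moved. The work goes in short steps, Python scripts to look and compute and a shell command to move; the robot and the scene stay as the last step left them, time stands still between calls to the robot, and variables do not carry over. Pictures are saved under pics/ and viewed, at most 12 in all, crops included, and the job is handed in when it is done.

```bash
mkdir -p pics; ls; cat > h.py <<'E'
import numpy as np,cv2
from workcell import manip, read_camera, calibration, ticket, find_in, pinpoint
def pose(name):
    c=calibration(name)
    if 'pose' in c: return c,np.array(c['pose'])
    s=manip.observe();T=np.eye(4);T[:3,:3]=s['tool_rot'];T[:3,3]=s['position']
    return c,T@np.array(c['tool_from_camera'])
def toworld(name,uv,z):
    c,P=pose(name)
    K=np.array([[c['fx'],0,c['cx']],[0,c['fy'],c['cy']],[0,0,1.]])
    d=np.array(c.get('distortion',c.get('dist',np.zeros(5))),float)
    x,y=cv2.undistortPoints(np.array([[uv]],float),K,d)[0,0]
    r=P[:3,:3]@np.array([x,-y,-1]);o=P[:3,3]
    return o+r*(z-o[2])/r[2]
E
python3 - <<'E'
from h import *
print(manip.pinch_z)
for n in ['scene','top','wrist']:
    c=calibration(n);print(n,{k:np.round(v,4).tolist() if k!='model' else v for k,v in c.items() if not isinstance(v,str)})
s=read_camera('scene');t=read_camera('top')
cv2.imwrite('pics/a.png',t);cv2.imwrite('pics/b.png',s)
for l in ['ferrule_a','gauge','gauge_seat','blue_tray','red_tray','jar','tape_roll']:
  for r in pinpoint('top',l)[:5]:
    uv=np.array(r['xy'])*[512,384]; print(l,round(r['score'],2),uv.round(),toworld('top',uv,0.02 if l=='gauge_seat' else 0).round(3))
  if l=='ferrule_a':
   for r in find_in('top',l): print(r)
E
```

```text
pics
0.0187
scene {'fx': 358.6161, 'fy': 358.6161, 'cx': 255.829, 'cy': 193.4842, 'pose': [[-0.3239, -0.5522, 0.7682, 1.2281], [0.9459, -0.2072, 0.2499, 0.1988], [0.0212, 0.8076, 0.5894, 0.5433], [0.0, 0.0, 0.0, 1.0]]}
top {'fx': 351.9119, 'fy': 351.9119, 'cx': 256.9504, 'cy': 195.2831, 'pose': [[-0.0473, 0.9742, -0.2208, 0.4043], [-0.9989, -0.0453, 0.0142, 0.0081], [0.0039, 0.2213, 0.9752, 0.8759], [0.0, 0.0, 0.0, 1.0]]}
wrist {'fx': 282.1065, 'fy': 282.1065, 'cx': 256.498, 'cy': 190.0007, 'tool_from_camera': [[0.0002, 0.9587, 0.2844, 0.0716], [1.0, -0.0, -0.0005, -0.0], [-0.0004, 0.2844, -0.9587, -0.144], [0.0, 0.0, 0.0, 1.0]]}
ferrule_a 0.82 [169. 241.] [0.497 0.218 0.   ]
ferrule_a 0.79 [198. 217.] [0.554 0.146 0.   ]
ferrule_a 0.77 [291. 249.] [ 0.464 -0.083  0.   ]
ferrule_a 0.7 [206. 245.] [0.482 0.127 0.   ]
ferrule_a 0.66 [217. 282.] [0.393 0.101 0.   ]
{'box': [0.3652, 0.5341, 0.0369, 0.0469], 'score': 0.82}
{'box': [0.5539, 0.6253, 0.0279, 0.0422], 'score': 0.78}
{'box': [0.302, 0.5945, 0.0383, 0.0396], 'score': 0.66}
{'box': [0.375, 0.6172, 0.0439, 0.0451], 'score': 0.51}
{'box': [0.3937, 0.7141, 0.0426, 0.0362], 'score': 0.5}
gauge 0.73 [254. 138.] [ 0.759 -0.005  0.   ]
gauge 0.55 [262. 193.] [ 0.609 -0.018  0.   ]
gauge_seat 0.59 [266. 189.] [ 0.613 -0.027  0.02 ]
blue_tray 0.94 [397. 229.] [ 0.499 -0.351  0.   ]
red_tray 0.82 [109. 240.] [0.506 0.366 0.   ]
jar 0.65 [321. 129.] [ 0.777 -0.184  0.   ]
tape_roll 0.55 [168. 141.] [0.76  0.224 0.   ]
```

```bash
python3 -c "
import cv2
a=cv2.imread('pics/a.png');b=cv2.imread('pics/b.png')
cv2.imwrite('pics/a2.png',cv2.resize(a[80:330,60:460],(800,500),interpolation=cv2.INTER_CUBIC))"
```

```text
(no output)
```

View pics/a2.png

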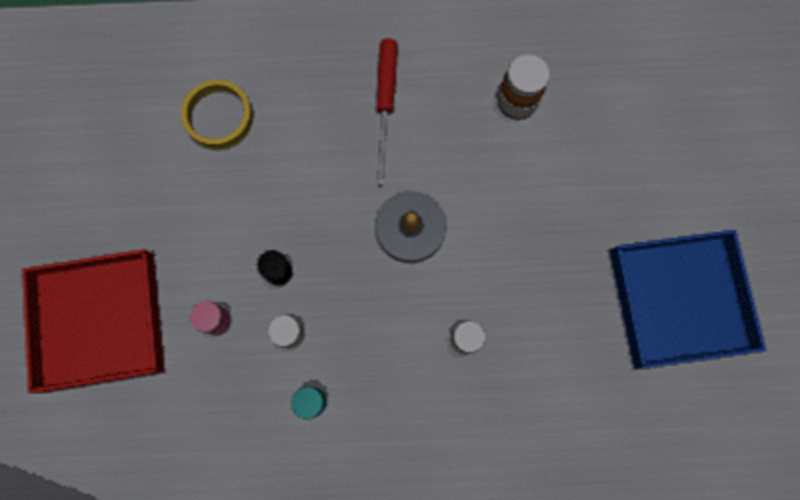

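View pics/b.png

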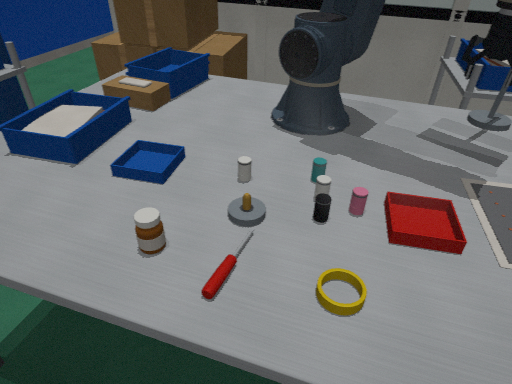

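The top view shows white ferrules at about px (202,245) and (294,248). The gauge is at (265,193), with the red tray on the left and the blue on the right. The pink, black and turquoise decoys surround the left white one. The scene view agrees.

```bash
python3 - <<'E'
from h import *
s=manip.observe();print(s['t'],np.round(s['tool_rot'],3).tolist(),np.round(s['position'],4))
t=cv2.imread('pics/a.png');hsv=cv2.cvtColor(t,cv2.COLOR_BGR2HSV)
def blob(m,near):
    n,l,st,c=cv2.connectedComponentsWithStats(m.astype(np.uint8))
    i=min([k for k in range(1,n) if st[k,4]>15],key=lambda k:np.hypot(*(c[k]-near)));return c[i],st[i].tolist()
for nm,near in [('L',(202,245)),('R',(294,248))]:
    c,st=blob((hsv[...,2]>135)&(hsv[...,1]<50),near);print(nm,c,st,toworld('top',c,.06).round(4))
c,st=blob((hsv[...,1]>90)&(hsv[...,0]>8)&(hsv[...,0]<25),(265,190));print('pin',c,st,toworld('top',c,.05).round(4))
print('base',toworld('top',(265.5,193.5),.02).round(4))
for nm,p in dict(pink=(60+208/2,80+317/2),black=(60+272/2,80+262/2),turq=(60+307/2,80+402/2)).items(): print(nm,toworld('top',p,.06).round(3))
E
```

```text
0.5 [[-0.941, 0.338, -0.0], [0.338, 0.941, -0.0], [0.0, -0.0, -1.0]] [0.169  0.4705 0.2313]
L [201.32679739 244.71895425] [195, 238, 14, 14, 153] [0.4784 0.1296 0.06  ]
R [294.45859873 247.72611465] [288, 241, 14, 14, 157] [ 0.4614 -0.0842  0.06  ]
pin [265.21212121 190.54545455] [262, 186, 8, 10, 66] [ 0.6021 -0.0245  0.05  ]
base [ 0.6016 -0.026   0.02  ]
pink [0.497 0.216 0.06 ]
black [0.558 0.141 0.06 ]
turq [0.396 0.103 0.06 ]
```

```bash
python3 -m pendant '[[0,0,-6.58,0,0,0,1],[0,0,-6.58,0,0,0,1],[0,0,-6.58,0,0,0,1],[0,0,0,-1.83,-3.47,0.4,1],[0,0,0,-1.83,-3.47,0.4,1],[0,0,0,-1.83,-3.47,0.4,1],[0,0,0,-1.83,-3.47,0.4,1],[0,0,0,-1.83,-3.47,0.4,1],[0,0,0,-1.83,-3.47,0.4,1],[0,0,0,-1.83,-3.47,0.4,1],[0,0,0,-1.83,-3.47,0.4,1],[0,0,0,-1.83,-3.47,0.4,1],[0,0,0,-1.83,-3.47,0.4,1],[0,0,0,-1.83,-3.47,0.4,1],[0,0,0,-1.83,-3.47,0.4,1],[0,0,0,-1.83,-3.47,0.4,1],[0,0,0,-1.83,-3.47,0.4,1],[0,0,0,-1.83,-3.47,0.4,1],[0,0,0,-1.83,-3.47,0.4,1],[0,0,0,0,0,0,1]]' 30
cat >> h.py <<'E'
def state():
    s=manip.observe();R=np.array(s['tool_rot'])
    print('t',round(s['t'],2),'p',np.round(s['position'],4),'x',R[:,0].round(3),'z',R[:,2].round(3),'q',np.round(s['qpos'],1),'F',np.round(s['wrist_force'],1),'w',round(s['gripper_width'],3),'g',s['grasp_force']);return s
E
python3 - <<'E'
from h import *
state();im=read_camera('wrist');cv2.imwrite('pics/w1.png',im)
for l in ['ferrule_a','gauge_seat']:
  for r in pinpoint('wrist',l)[:3]:
    uv=np.array(r['xy'])*[512,384]; print(l,round(r['score'],2),uv.round(),toworld('wrist',uv,0.02 if l=='gauge_seat' else 0).round(4))
E
```

```text
t: 2.5
position: [0.4629, -0.088, 0.1666]
tool_rot: [[-1.0, 0.004, -0.0], [0.004, 1.0, -0.001], [0.0, -0.001, -1.0]]
wrist_force: [-0.4, -0.5, -0.6]
gripper_width: 0.999
grasp_force: 0.0
t 2.5 p [ 0.4629 -0.088   0.1666] x [-1.     0.004  0.   ] z [-0.    -0.001 -1.   ] q [-10.7  10.1 -14.   65.9  -0.  -10.5] F [-0.4 -0.5 -0.6] w 0.999 g 0.0
ferrule_a 0.79 [444. 248.] [0.5569 0.1441 0.    ]
ferrule_a 0.78 [261. 173.] [ 0.4624 -0.0798  0.    ]
ferrule_a 0.78 [439. 108.] [0.3921 0.1085 0.    ]
gauge_seat 0.61 [310. 292.] [ 0.6047 -0.0198  0.02  ]
```

View pics/w1.png

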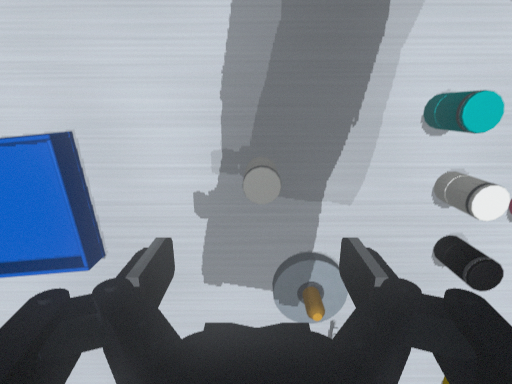

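The wrist view shows the ferrule top at (262,184), the gauge base centred at about (310,288) and the pin's tip at about (316,313).

```bash
python3 - <<'E'
from h import *
im=cv2.imread('pics/w1.png');
print('fer',toworld('wrist',(262,184.5),.06).round(4),'L',toworld('wrist',(488,202),.06).round(4))
hsv=cv2.cvtColor(im,cv2.COLOR_BGR2HSV);m=((hsv[...,1]>100)&(hsv[...,0]>8)&(hsv[...,0]<25)).astype(np.uint8);m[:,400:]=0;m[:250]=0
y,x=np.nonzero(m);print(x.min(),x.max(),y.min(),y.max())
print('tip',toworld('wrist',(x[y>y.max()-9].mean(),y.max()-4.5),.06).round(4),'base',toworld('wrist',(310.5,288),.02).round(4))
E
```

```text
fer [ 0.4589 -0.0796  0.06  ] L [0.4762 0.1332 0.06  ]
304 323 287 320
tip [ 0.6043 -0.0213  0.06  ] base [ 0.5988 -0.0199  0.02  ]
```

```bash
python3 -m pendant '[[0,0,0,0.1,0.35,0,1],[0,0,0,0.1,0.35,2,1],[0,0,0,0,0,4,1],[0,0,0,0,0,4,1],[0,0,0,0,0,2.9,1],[0,0,0,0,0,1.5,1],[0,0,0,0,0,0,1],[0,0,0,0,0,0,-1],[0,0,0,0,0,0,-1],[0,0,0,0,0,0,-1],[0,0,0,0,0,0,-1],[0,0,0,0,0,0,-1],[0,0,0,0,0,0,-1],[0,0,0,0,0,0,-1]]' 30
```

```text
t: 4.05
position: [0.4604, -0.0779, 0.0244]
tool_rot: [[-1.0, 0.0, 0.002], [0.0, 1.0, -0.0], [-0.002, -0.0, -1.0]]
wrist_force: [-2.3, -0.3, 12.5]
gripper_width: 0.423
grasp_force: 28.7
```

```bash
python3 -m pendant '[[0,0,0,0,0,-1,-1],[0,0,0,0,0,-3,-1],[0,0,0,0,0,-3,-1],[0,0,0,0,0,-3,-1],[0,0,0,-2,0.8,0,-1],[0,0,0,-3,1.3,0,-1],[0,0,0,-3,1.3,0,-1],[0,0,0,-3,1.3,0,-1],[0,0,0,-2.15,0.8,0,-1],[0,0,0,-1,0.4,0,-1],[0,0,0,0,0,0,-1],[0,0,0,0,0,0,-1],[0,0,0,0,0,0,-1]]' 30
python3 - <<'E'
from h import *
state()
a=[read_camera(n) for n in ['scene','wrist','top']]
sc=cv2.resize(a[0][120:260,170:320],(600,560),interpolation=cv2.INTER_CUBIC)
cv2.imwrite('pics/c1.png',sc);cv2.imwrite('pics/w2.png',a[1])
E
```

```text
t: 5.35
position: [0.6005, -0.019, 0.1237]
tool_rot: [[-1.0, 0.001, -0.0], [0.001, 1.0, -0.0], [0.0, -0.0, -1.0]]
wrist_force: [-0.5, -0.0, -1.7]
gripper_width: 0.421
grasp_force: 30.3
t 5.35 p [ 0.6005 -0.019   0.1237] x [-1.     0.001  0.   ] z [-0. -0. -1.] q [-1.8 26.3  2.1 65.9 -0.  -1.8] F [-0.5 -0.  -1.7] w 0.421 g 30.29534462839365
```

View pics/c1.png

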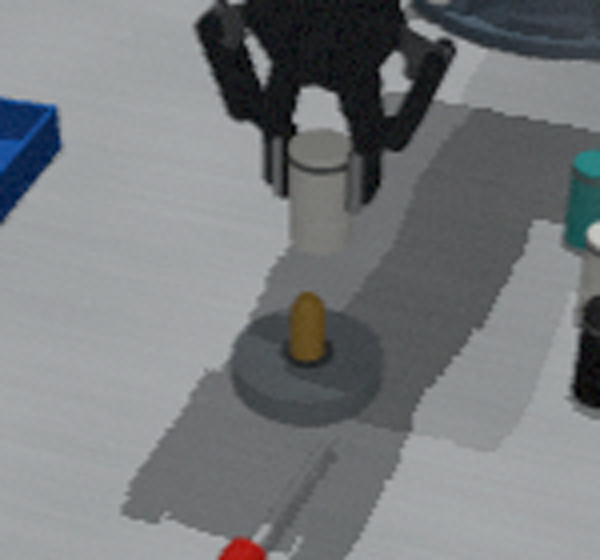

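View pics/w2.png

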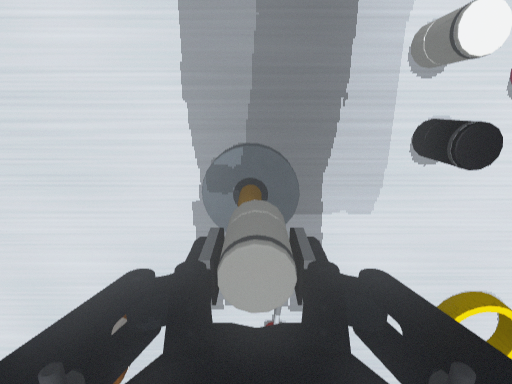

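The scene crop shows the pin tip at (308,295) and the ferrule's rim centred at about (319,238), so the ferrule is too far to +y. The wrist view agrees: pin at col 250, ferrule at col 257.

```bash
python3 - <<'E'
from h import *
f=lambda u,v:(170+u/4,120+v/4)
print('sc rim',toworld('scene',f(319.5,235),.0993).round(4),'top',toworld('scene',f(319.5,151),.1593).round(4))
print('sc pintip',toworld('scene',f(308,296),.06).round(4),'pinfoot',toworld('scene',f(307.5,351),.02).round(4),'base',toworld('scene',f(307.5,353),.02).round(4))
print('wr base',toworld('wrist',(251,188),.02).round(4),'wr top',toworld('wrist',(257,275),.1593).round(4))
w=cv2.imread('pics/w2.png');hsv=cv2.cvtColor(w,cv2.COLOR_BGR2HSV);m=((hsv[...,1]>100)&(hsv[...,0]>8)&(hsv[...,0]<25));m[:150]=0;m[230:]=0;m[:,320:]=0;m[:,:200]=0
y,x=np.nonzero(m)
for r in range(y.min(),y.max(),3):print(r,x[y==r].min(),x[y==r].max())
E
```

```text
sc rim [ 0.6014 -0.0199  0.0993] top [ 0.6114 -0.0171  0.1593]
sc pintip [ 0.6071 -0.0244  0.06  ] pinfoot [ 0.6071 -0.0244  0.02  ] base [ 0.6089 -0.0237  0.02  ]
wr base [ 0.6008 -0.0242  0.02  ] wr top [ 0.6003 -0.019   0.1593]
185 248 253
188 243 257
191 241 259
194 240 260
197 239 260
200 239 248
203 238 240
```

```bash
python3 -m pendant '[[0,0,0,-0.1,-0.5,0,-1],[0,0,0,0,0,1.5,-1],[0,0,0,0,0,1.5,-1],[0,0,0,0,0,0.6,-1],[0,0,0,0,0,0.4,-1],[0,0,0,0,0,0.3,-1],[0,0,0,0,0,0.2,-1],[0,0,0,0,0,0,-1]]' 30
python3 - <<'E'
from h import *
state()
a=[read_camera(n) for n in ['scene','wrist']]
cv2.imwrite('pics/c2.png',cv2.resize(a[0][140:240,190:310],(720,600),interpolation=cv2.INTER_CUBIC))
E
```

```text
t: 6.3
position: [0.6023, -0.0238, 0.0785]
tool_rot: [[-1.0, 0.0, 0.0], [0.0, 1.0, -0.0], [-0.0, -0.0, -1.0]]
wrist_force: [0.2, -0.8, -0.8]
gripper_width: 0.419
grasp_force: 30.3
t 6.3 p [ 0.6023 -0.0238  0.0785] x [-1.  0. -0.] z [ 0. -0. -1.] q [-2.3 28.1 -1.8 60.1  0.  -2.2] F [ 0.2 -0.8 -0.8] w 0.419 g 30.293713621795177
```

View pics/c2.png

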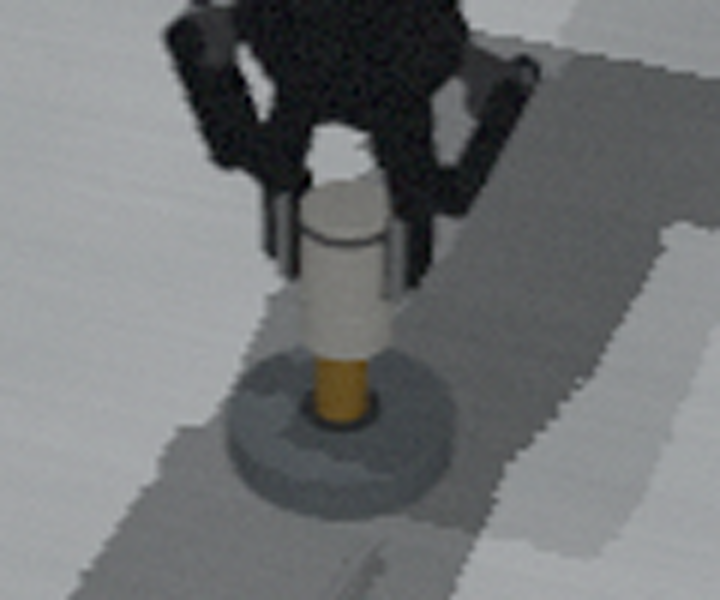

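The ferrule (centre col 345) is over the pin (col 342) with no force, so I'm lowering gently.

```bash
python3 -m pendant '[[0,0,0,0,-0.07,0.2,-1],[0,0,0,0,0,0.3,-1],[0,0,0,0,0,0.3,-1],[0,0,0,0,0,0.3,-1],[0,0,0,0,0,0.2,-1],[0,0,0,0,0,0,-1]]' 30;python3 -m pendant '[[0,0,0,0,0,0.2,-1],[0,0,0,0,0,0.2,-1],[0,0,0,0,0,0,-1]]' 30
```

```text
t: 7.0
position: [0.6024, -0.0246, 0.0651]
tool_rot: [[-1.0, 0.0, 0.0], [0.0, 1.0, -0.0], [-0.0, -0.0, -1.0]]
wrist_force: [5.7, -2.5, -4.7]
gripper_width: 0.421
grasp_force: 30.4
t: 7.3
position: [0.6024, -0.0245, 0.0612]
tool_rot: [[-1.0, 0.0, 0.0], [0.0, 1.0, -0.0], [-0.0, -0.0, -1.0]]
wrist_force: [5.2, -1.7, -0.9]
gripper_width: 0.42
grasp_force: 30.5
```

```bash
python3 -m pendant '[[0,0,0,-0.08,-0.03,0,-1],[0,0,0,0,0,0.2,-1],[0,0,0,0,0,0.1,-1],[0,0,0,0,0,0,-1]]' 30;python3 -m pendant '[[0,0,0,0,0,0.2,-1],[0,0,0,0,0,0.2,-1],[0,0,0,0,0,0,-1]]' 30
```

```text
t: 7.7
position: [0.6027, -0.0247, 0.058]
tool_rot: [[-1.0, 0.0, -0.001], [0.0, 1.0, 0.0], [0.001, 0.0, -1.0]]
wrist_force: [2.9, -1.5, -2.8]
gripper_width: 0.416
grasp_force: 30.5
t: 8.0
position: [0.6033, -0.0248, 0.0541]
tool_rot: [[-1.0, 0.0, 0.001], [0.0, 1.0, 0.0], [-0.001, 0.0, -1.0]]
wrist_force: [6.2, -0.8, -1.0]
gripper_width: 0.422
grasp_force: 30.5
```

```bash
python3 -m pendant '[[0,0,0,-0.1,0,0.1,-1],[0,0,0,0,0,0.2,-1],[0,0,0,0,0,0.2,-1],[0,0,0,0,0,0.2,-1],[0,0,0,0,0,0.1,-1],[0,0,0,0,0,0,-1]]' 30;python3 -m pendant '[[0,0,0,0,0,0.1,-1],[0,0,0,0,0,0.1,-1],[0,0,0,0,0,0,-1]]' 30
```

```text
t: 8.6
position: [0.6038, -0.0248, 0.046]
tool_rot: [[-1.0, 0.0, -0.001], [0.0, 1.0, -0.0], [0.001, -0.0, -1.0]]
wrist_force: [2.1, -0.7, -1.9]
gripper_width: 0.421
grasp_force: 30.5
t: 8.9
position: [0.6039, -0.0247, 0.0445]
tool_rot: [[-1.0, 0.0, 0.0], [0.0, 1.0, 0.0], [-0.0, 0.0, -1.0]]
wrist_force: [-1.1, -0.1, 3.0]
gripper_width: 0.422
grasp_force: 30.9
```

```bash
python3 -m pendant '[[0,0,0,0,0,0.05,-1],[0,0,0,0,0,0,0.2],[0,0,0,0,0,0,0.2],[0,0,0,0,0,0,0.2]]' 30
python3 - <<'E'
from h import *
state()
a=read_camera('scene')
cv2.imwrite('pics/c3.png',cv2.resize(a[140:240,190:310],(720,600),interpolation=cv2.INTER_CUBIC))
E
```

```text
t: 9.3
position: [0.6039, -0.0247, 0.0437]
tool_rot: [[-1.0, 0.0, -0.0], [0.0, 1.0, 0.0], [0.0, 0.0, -1.0]]
wrist_force: [0.5, 0.1, -0.1]
gripper_width: 0.601
grasp_force: 0.0
t 9.3 p [ 0.6039 -0.0247  0.0437] x [-1.  0.  0.] z [-0.  0. -1.] q [-2.3 29.9 -4.3 55.8  0.  -2.3] F [ 0.5  0.1 -0.1] w 0.601 g 0.0
```

View pics/c3.png

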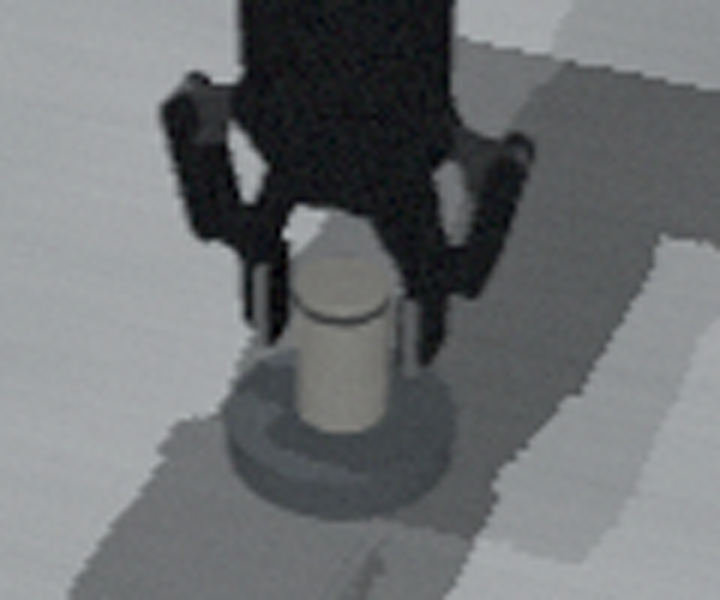

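Home: rim sits on the base. So this one goes to the blue tray.

```bash
python3 -m pendant '[[0,0,0,0,0,0,-1],[0,0,0,0,0,0,-1],[0,0,0,0,0,0,-1],[0,0,0,0,0,-0.5,-1],[0,0,0,0,0,-1.5,-1],[0,0,0,0,0,-2,-1],[0,0,0,0,0,-2.5,-1],[0,0,0,0,0,-2.5,-1],[0,0,0,1,-2,0,-1],[0,0,0,1.04,-3.4,0,-1],[0,0,0,1.04,-3.4,0,-1],[0,0,0,1.04,-3.4,0,-1],[0,0,0,1.04,-3.4,0,-1],[0,0,0,1.04,-3.4,0,-1],[0,0,0,1.04,-3.4,0,-1],[0,0,0,1.04,-3.4,0,-1],[0,0,0,1.04,-3.4,0,-1],[0,0,0,1.04,-3.4,0,-1],[0,0,0,0,0,0,-1],[0,0,0,0,0,0,-1]]' 30
```

```text
t: 11.35
position: [0.4999, -0.3512, 0.1338]
tool_rot: [[-1.0, 0.002, -0.0], [0.002, 1.0, 0.0], [0.0, 0.0, -1.0]]
wrist_force: [-0.1, 0.2, -0.5]
gripper_width: 0.423
grasp_force: 31.2
```

```bash
python3 - <<'E'
from h import *
state()
w=read_camera('wrist');t=read_camera('top')
cv2.imwrite('pics/w3.png',w)
print([(r['score'],toworld('wrist',np.array(r['xy'])*[512,384],0).round(3)) for r in pinpoint('wrist','blue_tray')[:2]])
print(toworld('top',(403.5,229.5),.035).round(3),toworld('top',(60+90/2,80+322/2),.035).round(3))
E
```

```text
t 11.35 p [ 0.4999 -0.3512  0.1338] x [-1.     0.002  0.   ] z [-0.  0. -1.] q [-35.1  27.2   5.   67.9   0.  -35. ] F [-0.1  0.2 -0.5] w 0.423 g 31.203159615397453
[(0.82, array([ 0.497, -0.356,  0.   ])), (0.44, array([ 0.547, -0.348,  0.   ]))]
[ 0.494 -0.352  0.035] [0.5   0.362 0.035]
```

View pics/w3.png

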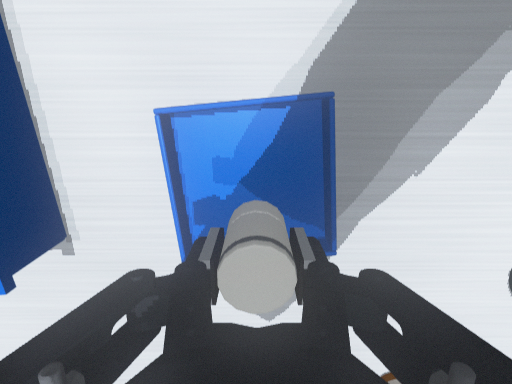

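The ferrule is held upright over the blue tray, whose corners show at about (155,110) and (333,95). Lowering.

```bash
python3 -m pendant '[[0,0,0,0,0,2,-1],[0,0,0,0,0,3,-1],[0,0,0,0,0,3,-1],[0,0,0,0,0,1.5,-1],[0,0,0,0,0,0.6,-1],[0,0,0,0,0,0.2,-1],[0,0,0,0,0,0.1,-1],[0,0,0,0,0,0,-1]]' 30
```

```text
t: 12.3
position: [0.5009, -0.3509, 0.0307]
tool_rot: [[-1.0, 0.0, 0.001], [0.0, 1.0, -0.001], [-0.001, -0.001, -1.0]]
wrist_force: [-0.0, -0.5, -1.4]
gripper_width: 0.426
grasp_force: 31.2
```

```bash
python3 -m pendant '[[0,0,0,0,0,0.1,-1],[0,0,0,0,0,0.05,-1],[0,0,0,0,0,0,-1]]' 30; python3 -m pendant '[[0,0,0,0,0,0,0],[0,0,0,0,0,0,0.3],[0,0,0,0,0,0,0.3],[0,0,0,0,0,0,0.3],[0,0,0,0,0,-1,0.3],[0,0,0,0,0,-3,0.3],[0,0,0,0,0,-4,0.3],[0,0,0,0,0,-4,0.3],[0,0,0,0,0,-1.5,0.3],[0,0,0,0,0,0,0.3]]' 30
python3 -m pendant '[[0,0,0,0,2,0,1],[0,0,0,0.2,4,0,1],[0,0,0,0.2,4,0,1],[0,0,0,0.2,4,0,1],[0,0,0,0.2,4,0,1],[0,0,0,0.2,4,0,1],[0,0,0,0.2,4,0,1],[0,0,0,0.2,4,0,1],[0,0,0,0.2,4,0,1],[0,0,0,0.2,4,0,1],[0,0,0,0.2,4,0,1],[0,0,0,0.2,4,0,1],[0,0,0,0.1,2.2,0,1],[0,0,0,0,0,0,1],[0,0,0,0,0,0,1],[0,0,0,0,0,0,1]]' 30
python3 - <<'E'
from h import *
state()
w=read_camera('wrist');
cv2.imwrite('pics/w4.png',w)
print([(r['score'],np.array(r['xy'])*[512,384],toworld('wrist',np.array(r['xy'])*[512,384],0).round(3)) for r in pinpoint('wrist','ferrule_a')[:5]])
s=read_camera('scene');t=read_camera('top')
a=cv2.resize(s[110:210,90:210],(400,333));b=cv2.resize(w,(400,300))
c=np.zeros((333,800,3),np.uint8);c[:,:400]=a;c[:300,400:]=b;cv2.imwrite('pics/m1.png',c)
E
```

```text
t: 12.6
position: [0.5006, -0.3509, 0.0289]
tool_rot: [[-1.0, 0.0, 0.001], [0.0, 1.0, -0.0], [-0.001, -0.0, -1.0]]
wrist_force: [-0.0, 0.3, 4.7]
gripper_width: 0.419
grasp_force: 31.6
t: 13.6
position: [0.5015, -0.3515, 0.1668]
tool_rot: [[-1.0, 0.0, 0.004], [0.0, 1.0, -0.003], [-0.004, -0.003, -1.0]]
wrist_force: [-0.2, 0.1, 0.2]
gripper_width: 0.651
grasp_force: 0.0
t: 15.2
position: [0.4772, 0.1305, 0.1631]
tool_rot: [[-1.0, 0.001, -0.001], [0.001, 1.0, -0.0], [0.001, -0.0, -1.0]]
wrist_force: [0.4, -0.3, 0.2]
gripper_width: 1.0
grasp_force: 0.0
t 15.2 p [0.4772 0.1305 0.1631] x [-1.     0.001  0.001] z [-0.001 -0.    -1.   ] q [ 15.3  12.9 -11.   66.1  -0.   15.4] F [ 0.4 -0.3  0.2] w 1.0 g 0.0
[(0.97, array([229.4784,  97.3056]), array([0.397, 0.102, 0.   ])), (0.92, array([265.7792, 238.6176]), array([0.558, 0.141, 0.   ])), (0.83, array([259.7888, 175.488 ]), array([0.48 , 0.134, 0.   ])), (0.83, array([336.6912, 191.8848]), array([0.499, 0.221, 0.   ]))]
```

View pics/m1.png

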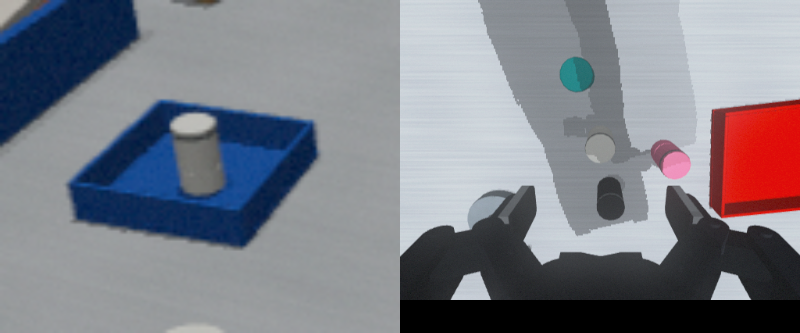

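The first ferrule stands in the blue tray, and the second is right under the gripper, with its top at about (256,189) in the wrist view. I'll use a narrower opening to clear the pink decoy.

```bash
python3 -m pendant '[[0,0,0,-0.1,0.15,0,0.45],[0,0,0,0,0,2,0.45],[0,0,0,0,0,3,0.45],[0,0,0,0,0,4,0.45],[0,0,0,0,0,3,0.45],[0,0,0,0,0,1.8,0.45],[0,0,0,0,0,0,0.45],[0,0,0,0,0,0,-1],[0,0,0,0,0,0,-1],[0,0,0,0,0,0,-1],[0,0,0,0,0,0,-1],[0,0,0,0,0,0,-1],[0,0,0,0,0,0,-1]]' 30
```

```text
t: 16.7
position: [0.4794, 0.1329, 0.0265]
tool_rot: [[-1.0, 0.0, 0.002], [0.0, 1.0, 0.0], [-0.002, 0.0, -1.0]]
wrist_force: [0.2, -1.9, 8.0]
gripper_width: 0.405
grasp_force: 29.8
```

```bash
python3 -m pendant '[[0,0,0,0,0,-1,-1],[0,0,0,0,0,-3,-1],[0,0,0,0,0,-3,-1],[0,0,0,0,0,-3,-1],[0,0,0,-1.28,-1.6,0,-1],[0,0,0,-2.5,-3.2,0,-1],[0,0,0,-2.5,-3.2,0,-1],[0,0,0,-2.5,-3.2,0,-1],[0,0,0,-2.5,-3.2,0,-1],[0,0,0,-1.28,-1.36,0,-1],[0,0,0,0,0,0,-1],[0,0,0,0,0,0,-1],[0,0,0,0,0,0,-1]]' 30
```

```text
t: 18.0
position: [0.6035, -0.0242, 0.1258]
tool_rot: [[-1.0, -0.0, 0.0], [-0.0, 1.0, 0.0], [-0.0, 0.0, -1.0]]
wrist_force: [-0.4, 0.3, -0.9]
gripper_width: 0.408
grasp_force: 30.2
```

```bash
python3 -m pendant '[[0,0,0,-0.12,-0.05,0,-1],[0,0,0,0,0,1.5,-1],[0,0,0,0,0,1.2,-1],[0,0,0,0,0,0.5,-1],[0,0,0,0,0,0.4,-1],[0,0,0,0,0,0.3,-1],[0,0,0,0,0,0.3,-1],[0,0,0,0,0,0.3,-1],[0,0,0,0,0,0,-1]]' 30
python3 - <<'E'
from h import *
a=read_camera('scene')
cv2.imwrite('pics/c4.png',cv2.resize(a[140:240,190:310],(720,600),interpolation=cv2.INTER_CUBIC))
E
```

```text
t: 18.9
position: [0.605, -0.0254, 0.08]
tool_rot: [[-1.0, 0.0, -0.0], [0.0, 1.0, 0.0], [0.0, 0.0, -1.0]]
wrist_force: [0.1, 0.1, -1.4]
gripper_width: 0.407
grasp_force: 30.2
```

View pics/c4.png

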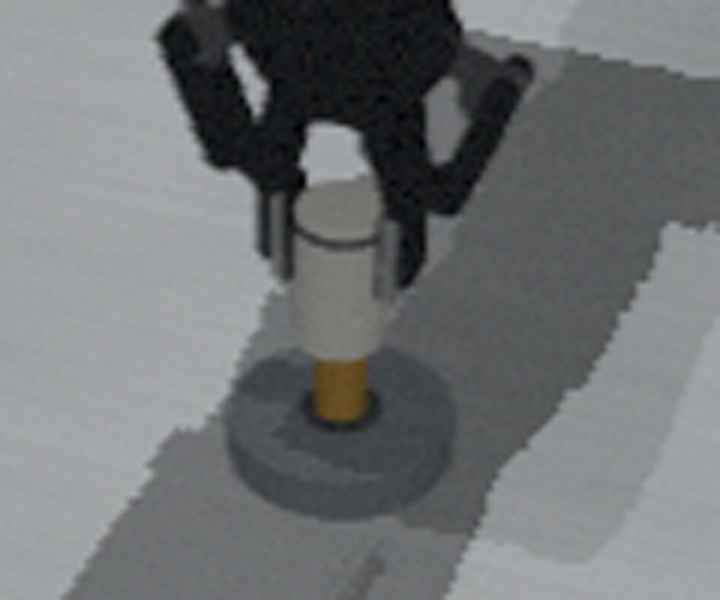

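The ferrule (col 339) lines up with the pin (col 341). Lowering until there is resistance.

```bash
python3 -m pendant '[[0,0,0,0,0.03,0.2,-1],[0,0,0,0,0,0.3,-1],[0,0,0,0,0,0.3,-1],[0,0,0,0,0,0.3,-1],[0,0,0,0,0,0.2,-1],[0,0,0,0,0,0,-1]]' 30;python3 -m pendant '[[0,0,0,0,0,0.15,-1],[0,0,0,0,0,0.15,-1],[0,0,0,0,0,0,-1],[0,0,0,0,0,0,-1]]' 30;python3 -m pendant '[[0,0,0,0,0,0.1,-1],[0,0,0,0,0,0,-1]]' 30
```

```text
t: 19.55
position: [0.6051, -0.025, 0.067]
tool_rot: [[-1.0, 0.0, -0.0], [0.0, 1.0, 0.0], [0.0, 0.0, -1.0]]
wrist_force: [0.7, 1.0, -1.7]
gripper_width: 0.408
grasp_force: 30.0
t: 19.95
position: [0.6055, -0.0249, 0.0645]
tool_rot: [[-1.0, 0.0, 0.001], [0.0, 1.0, 0.0], [-0.001, 0.0, -1.0]]
wrist_force: [2.2, 2.1, 3.3]
gripper_width: 0.403
grasp_force: 29.8
t: 20.15
position: [0.6058, -0.0248, 0.0639]
tool_rot: [[-1.0, 0.0, 0.001], [0.0, 1.0, 0.0], [-0.001, 0.0, -1.0]]
wrist_force: [1.7, 3.5, 7.1]
gripper_width: 0.411
grasp_force: 29.7
```

It sticks with the rim 17.4 mm above the base at 7 N, as expected for the narrow one. I'll hold briefly, then take it to the red tray.

```bash
python3 -m pendant '[[0,0,0,0,0,0,-1],[0,0,0,0,0,0,-1],[0,0,0,0,0,0,-1],[0,0,0,0,0,0,-1],[0,0,0,0,0,-0.5,-1],[0,0,0,0,0,-1.5,-1],[0,0,0,0,0,-2.5,-1],[0,0,0,0,0,-2.5,-1],[0,0,0,0,0,-1.5,-1],[0,0,0,0,0,-0.5,-1],[0,0,0,0,0,0,-1]]' 30; python3 -m pendant '[[0,0,0,0.6,2,0,-1],[0,0,0,0.9,3.5,0,-1],[0,0,0,0.9,3.5,0,-1],[0,0,0,0.9,3.5,0,-1],[0,0,0,0.9,3.5,0,-1],[0,0,0,0.9,3.5,0,-1],[0,0,0,0.9,3.5,0,-1],[0,0,0,0.9,3.5,0,-1],[0,0,0,0.9,3.5,0,-1],[0,0,0,0.9,3.5,0,-1],[0,0,0,0.9,3.5,0,-1],[0,0,0,0.7,1.9,0,-1],[0,0,0,0,0,0,-1],[0,0,0,0,0,0,-1]]' 30
python3 - <<'E'
from h import *
w=read_camera('wrist');cv2.imwrite('pics/w5.png',w)
print([(r['score'],toworld('wrist',np.array(r['xy'])*[512,384],0).round(3)) for r in pinpoint('wrist','red_tray')[:2]])
E
```

```text
t: 21.25
position: [0.6051, -0.0253, 0.1535]
tool_rot: [[-1.0, 0.0, 0.0], [0.0, 1.0, -0.0], [-0.0, -0.0, -1.0]]
wrist_force: [0.8, -0.1, -1.6]
gripper_width: 0.41
grasp_force: 31.0
t: 22.65
position: [0.5017, 0.3636, 0.1521]
tool_rot: [[-1.0, -0.0, -0.001], [-0.0, 1.0, -0.001], [0.001, -0.001, -1.0]]
wrist_force: [-1.0, -0.0, -0.9]
gripper_width: 0.411
grasp_force: 31.0
[(0.68, array([0.506, 0.363, 0.   ]))]
```

View pics/w5.png

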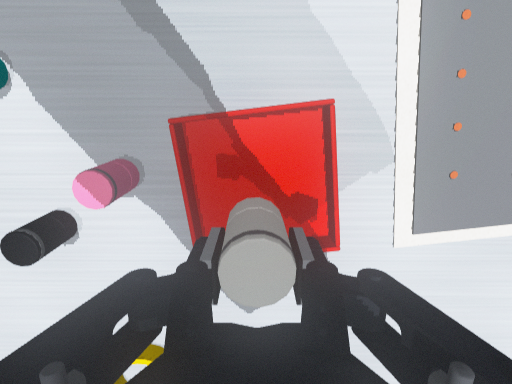

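The ferrule is upright over the red tray (corners at about (170,120) and (334,100)). Lowering.

```bash
python3 -m pendant '[[0,0,0,0,0,2,-1],[0,0,0,0,0,4,-1],[0,0,0,0,0,3.5,-1],[0,0,0,0,0,1.5,-1],[0,0,0,0,0,0.6,-1],[0,0,0,0,0,0.2,-1],[0,0,0,0,0,0.1,-1],[0,0,0,0,0,0,-1],[0,0,0,0,0,0,-1]]' 30; python3 -m pendant '[[0,0,0,0,0,0.1,-1],[0,0,0,0,0,0,-1],[0,0,0,0,0,0,-1]]' 30
```

```text
t: 23.65
position: [0.5028, 0.3642, 0.0352]
tool_rot: [[-1.0, 0.0, 0.001], [0.0, 1.0, 0.001], [-0.001, 0.001, -1.0]]
wrist_force: [-0.5, 0.6, -0.5]
gripper_width: 0.414
grasp_force: 31.0
t: 23.95
position: [0.5022, 0.364, 0.0334]
tool_rot: [[-1.0, 0.0, 0.0], [0.0, 1.0, 0.0], [-0.0, 0.0, -1.0]]
wrist_force: [-0.4, -0.0, -1.1]
gripper_width: 0.409
grasp_force: 31.0
```

```bash
python3 -m pendant '[[0,0,0,0,0,0.1,-1],[0,0,0,0,0,0.1,-1],[0,0,0,0,0,0.05,-1],[0,0,0,0,0,0,-1]]' 30
```

```text
t: 24.35
position: [0.5026, 0.364, 0.0315]
tool_rot: [[-1.0, 0.0, 0.001], [0.0, 1.0, 0.0], [-0.001, 0.0, -1.0]]
wrist_force: [-1.3, -3.7, 10.2]
gripper_width: 0.407
grasp_force: 31.6
```

Touchdown. Release and retreat.

```bash
python3 -m pendant '[[0,0,0,0,0,0,0],[0,0,0,0,0,0,0.3],[0,0,0,0,0,0,0.3],[0,0,0,0,0,0,0.3],[0,0,0,0,0,-1,0.3],[0,0,0,0,0,-3,0.3],[0,0,0,0,0,-4,0.3],[0,0,0,0,0,-4,0.3],[0,0,0,3,0,-1,0.3],[0,0,0,3,0,0,0.3],[0,0,0,3,0,0,0.3],[0,0,0,0,0,0,0.3],[0,0,0,0,0,0,0.3]]' 30
python3 - <<'E'
from h import *
s=read_camera('scene');cv2.imwrite('pics/f.png',s)
E
```

```text
t: 25.65
position: [0.4122, 0.3642, 0.1618]
tool_rot: [[-1.0, -0.001, 0.001], [-0.001, 1.0, 0.001], [-0.001, 0.001, -1.0]]
wrist_force: [0.1, 0.8, 0.8]
gripper_width: 0.649
grasp_force: 0.0
```

View pics/f.png

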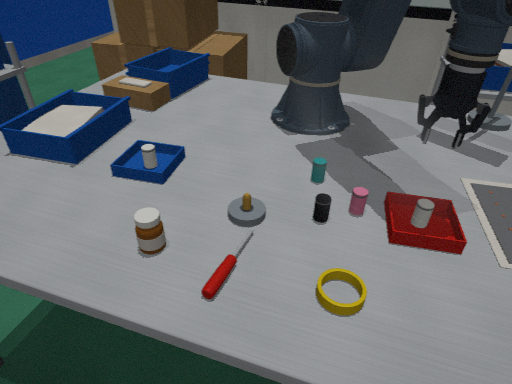

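Both ferrules stand upright in their trays, at (149,157) in blue and (423,213) in red. Nothing else has moved.

```bash
python3 -c "
from workcell import ticket
print(ticket.finish_job())"
```

```text
the job is handed in; nothing more can be done
None
```

The job is handed in: the first ferrule went fully home on the pin and now stands in the blue tray, the second stuck with its rim 17 mm above the base and stands in the red tray, and the robot's clock read about 26 s of the 67 s allowed.

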